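# Close the filter holder

### The arm

A 6-joint arm with a two-finger parallel gripper is mounted at the origin on a cart in front of the work surface, level with it; the furniture and walls round the work are solid. World frame = base frame: x ahead of the robot, y to its left, z up, the work surface at z = 0. Lengths are in mm, angles in rad, forces in N, time in s.
With the tool pointing down it reaches from about 300 to 775 mm from the base axis. Payload 14.6 kg.
Tool frame: the origin (TCP) lies at the centre of the arm's flange, where the gripper is bolted on; the fingertips stand 199 mm ahead of it and the grasp point (between the pads) lies 180 mm ahead of it; z points along the fingers, y is the line along which they close (so a half turn about z gives the same grasp; the last joint's range is limited). The gripper opens to 94 mm and grips with 3 to 60 N. Pads are 16 mm wide; open, the fingers measure 119 mm over their backs; the gripper's body (75 mm by 177 mm) begins 78 mm behind the grasp point.
Start: joints at [-1.334, 0.3, 1.521, -0, 1.321, -0.067], TCP at [164.525, -524.807, 404.646] pointing down, gripper open.
Joint ranges: [-3.03, 3.03], [-0.79, 2.21], [0.23, 2.52], [-1.04, 4.18], [0, 3.07], [-2.55, 2.55]. Speed limits (rad/s): [2.22, 2.22, 2.57, 3.14, 3.14, 3.14].

### API

Orientations are given as [roll, pitch, yaw] about the fixed x, y, z axes, in that order (R = Rz(yaw) Ry(pitch) Rx(roll)).
In Python, from cell import manip, optics, workorder gives the robot as it stands.
- The arm moves only by the tool step_arm, never from a script. Its argument "increments" is a list that holds one entry, the list of rows, each a list of 7 numbers: the turn, a rotation vector about the tool's x, y, z as a fraction of full scale, then the shift along the tool's x, y, z as a fraction of full scale, then the closure, from -1 (fully open) to 1 (shut). In form: [[[wx, wy, wz, tx, ty, tz, fingers], ...]]. A call has 1 to 5 rows; each row shifts and turns the commanded pose from where the row before left it, along the tool's axes as they then stand; what a row does not reach is not made up. Full scale, the value 1, is 40 mm for a shift and 45 degrees for a turn. A row lasts 1/10 s, in which the tool goes at most 50 mm and 8.59 degrees, less where a joint would pass 70% of its speed; a pose out of reach is approached as far as the arm can. A call with a number of a shift or a turn outside -1 to 1 is refused whole. A call with a gripper value outside its range is refused whole. The fingers move at their own pace and stop on an object; "newtons" is the grip in N (left out, the last holds). Time passes only in rows, so rows that do not move let the fingers close. It gives the time, the measured TCP pose, the force, the opening and the grip force at its end, in the units of the state.
- manip.read_state(): the state, without advancing time (a new reading comes with each control period).
- optics.camera(name): name is "scene" or "side" or "wrist"; returns a dict with "frame" (480x640x3 uint8, red, green, blue), "range_z" (480x640 float32, mm along the optical axis (not along the pixel's ray), 0 where there is no reading), "mtx" (3x3 intrinsics, pixels), "distortion" ([k1, k2, p1, p2, k3] as OpenCV has them; the pictures are not rectified), "cam_to_world" (4x4, takes a point from camera to world coordinates). Camera axes: x right, y down, z forward; pixel columns grow to the right and rows downward; lengths in mm; the calibration is good to about 2 mm. A picture is of the moment at which its call begins.
- workorder.sign_off(): hands the job in; it is judged then, once.
The state is a dict: "clock": time; "joints": joint angles; "qd": joint speeds; "effort": joint torques, N m; "eef_pos": TCP position; "eef_rot": TCP orientation; "wrist_force": force on the tool from outside, world axes, zero at the start; "moment": the same for the moment, N m; "finger_gap": finger opening in mm; "finger_force": force on a finger pad.
Only numpy, scipy, OpenCV 4.12 (cv2) and the standard library are available. Lean on these libraries where they do the work, as an engineer would, in place of code of your own. Each camera call takes 0.05 s, during which the arm holds its last target. There are 200 camera calls.

### The job

Close the flat membrane-filter holder on the worktop: turn its two captive bar-handled bolts clockwise, fully home to their end stops, so that both bars lie along the holder. Do the bolt at the inlet end (the end with the ribbed hose nozzle) first, then the other; leave the small round vent screw between them as it is set.

Things in the scene. Friction and masses are not known exactly. Their poses are not given: they have to be found in the camera images.
- filter_holder: Membrane-filter holder: fixed flat metal block 205 x 74 mm, lid face 39 mm above the worktop. Origin under its centre; x along its length, z up. The inlet end (-x) has a ribbed steel hose nozzle sticking out 31 mm; the outlet end (+x) has none. Bolts 75 mm from the centre towards either end, a small round vent screw midway between them. Keep clear of the hood's post right of the worktop.
- inlet_bolt_grip (a point): Captive bolt at the holder's inlet end, with a black bar handle 50 mm long, 14 mm thick, 26 mm tall. The point is on the vertical turning axis at half the bar's height: 72 mm above the worktop, 13 mm above the bar's underside, 33 mm above the lid's face (28 mm above a low collar round the bolt). x runs along the bar's length, z up.
- outlet_bolt_grip (a point): Captive bolt at the holder's outlet end, with a black bar handle 50 mm long, 14 mm thick, 26 mm tall. The point is on the vertical turning axis at half the bar's height: 72 mm above the worktop, 13 mm above the bar's underside, 33 mm above the lid's face (28 mm above a low collar round the bolt). x runs along the bar's length, z up.
- inlet_bolt (a joint): Angle of the inlet bolt, rad, growing clockwise seen from above. 0: the bar lies across the holder, fully loose (stop). 1.57: the bar lies along the holder's length, fully home (end stop). Starts between 0.35 and 0.65. Stays where it is left; turning takes about 0.1 N m.
- outlet_bolt (a joint): Angle of the outlet bolt, rad, growing clockwise seen from above. 0: the bar lies across the holder, fully loose (stop). 1.57: the bar lies along the holder's length, fully home (end stop). Starts between 0.35 and 0.65. Stays where it is left; turning takes about 0.1 N m.
- vent_screw (a joint): Turn of the vent screw from where it is set, rad, 0 at the start: a knurled steel disc 20 mm across on top of the lid, midway between the two bolts, its top 57 mm above the worktop. It turns easily; not to be turned.

How it is judged:
By the outcome, as a careful person would: the job done as asked, in the order asked, and still so for the second after the job is handed in, with the robot touching nothing.
It also fails if it takes over 51 s, if anything falls off the work surface, if the arm or the gripper's body presses on something with over 40 N, if the wrist force passes 120 N, or if a joint passes its speed limit or range.

## Working session

There is one attempt and no reset: what is moved stays moved. The work goes in short steps, Python scripts to look and compute and a tool call to move; the robot and the scene stay as the last step left them, time stands still between calls to the robot, and variables do not carry over. Pictures are saved under pics/ and viewed, at most 10 in all, crops included, and the job is handed in when it is done.

Besides the shell and the picture viewer there is one more tool, called in YAML: its name, and indented under it one key for each argument. step_arm: Moves the arm, as the interface text tells. Its arguments: {"type":"object","properties":{"increments":{"type":"array","items":{"type":"array","items":{"type":"array","items":{"type":"number"}}}},"newtons":{"type":"number"}},"required":["increments"]}

```bash
mkdir -p pics; cat > h.py <<'E'
import numpy as np, cv2
from cell import manip, optics, workorder
def shot(n,fn):
    c=optics.camera(n); cv2.imwrite(f'pics/{fn}.png',c['frame'][:,:,::-1]); np.savez(f'pics/{fn}.npz',**c); return c
def toplane(c,px,z):
    p=cv2.undistortPoints(np.array(px,float).reshape(-1,1,2),c['mtx'],np.array(c['distortion'],float)).reshape(-1,2)
    d=np.c_[p,np.ones(len(p))]@c['cam_to_world'][:3,:3].T; o=c['cam_to_world'][:3,3]
    return o+d*((z-o[2])/d[:,2])[:,None]
E
python3 - <<'E'
from h import *
a=shot('scene','s1');b=shot('side','d1')
print(a['cam_to_world'],b['cam_to_world'],manip.read_state())
E
```

```text
[[-9.51415883e-01  1.62817751e-01 -2.61339238e-01  7.27182534e+02]
 [ 3.07772576e-01  5.28115204e-01 -7.91435641e-01  9.66064167e+02]
 [ 9.15745330e-03 -8.33417489e-01 -5.52568032e-01  5.25664414e+02]
 [ 0.00000000e+00  0.00000000e+00  0.00000000e+00  1.00000000e+00]] [[ 6.30662010e-01  6.96610220e-01 -3.42052088e-01  8.14697488e+02]
 [ 7.75971436e-01 -5.59467848e-01  2.91314362e-01  3.87838537e+01]
 [ 1.15654165e-02 -4.49143551e-01 -8.93384750e-01  8.48959337e+02]
 [ 0.00000000e+00  0.00000000e+00  0.00000000e+00  1.00000000e+00]] {'clock': 0.1, 'joints': array([-1.33358047e+00,  3.00404529e-01,  1.52149098e+00, -1.14729204e-05,
        1.32069673e+00, -6.66034981e-02]), 'qd': array([ 0.00048004, -0.00217966,  0.0010478 ,  0.0005963 , -0.00058749,
       -0.00161318]), 'effort': array([ 1.50718690e-03, -5.32643723e+01, -3.53282583e+01,  7.09455600e-02,
        2.35177344e-02, -5.70380394e-05]), 'eef_pos': array([ 164.53053598, -524.78809108,  404.16086231]), 'eef_rot': array([-3.14059455e+00, -5.54378405e-05,  3.03822172e-01]), 'wrist_force': array([-0.57801966,  0.52849172, -0.75430458]), 'moment': array([ 0.04668735, -0.01194654,  0.00978036]), 'finger_force': 0.0, 'finger_gap': 94.03250201850254}
```

View pics/s1.png

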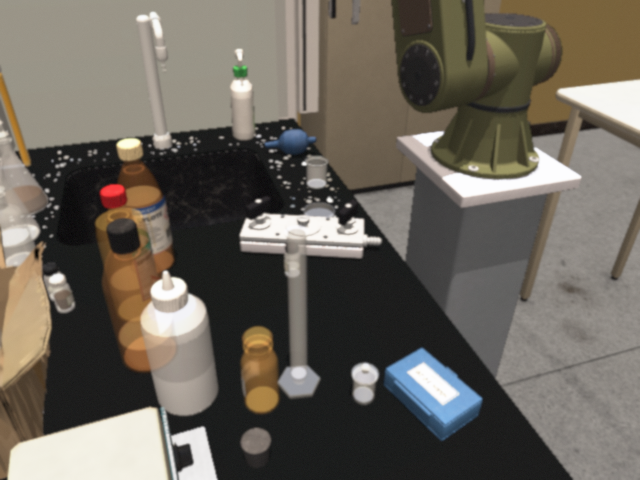

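View pics/d1.png

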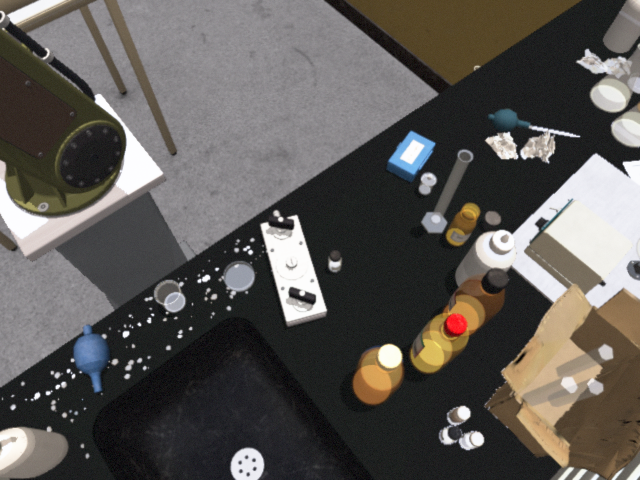

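The side view shows the holder at about (280-320, 215-325), with the nozzle at the top (275,213). The inlet bar is near (281,224), the outlet bar near (302,296) and the vent at (291,263).

```bash
python3 - <<'E'
from h import *
b=dict(np.load('pics/d1.npz')); f=b['frame']
g=f.max(2)
x0,y0,x1,y1=245,200,345,335
cv2.imwrite('pics/crop1.png',cv2.resize(f[y0:y1,x0:x1,::-1],None,fx=4.4,fy=4.4,interpolation=cv2.INTER_CUBIC))
# height map from depth in region
vv,uu=np.mgrid[y0:y1,x0:x1]; px=np.c_[uu.ravel(),vv.ravel()]
p=cv2.undistortPoints(px.astype(float).reshape(-1,1,2),b['mtx'],b['distortion']).reshape(-1,2)
z=b['range_z'][vv.ravel(),uu.ravel()]
P=(np.c_[p,np.ones(len(p))]*z[:,None])@b['cam_to_world'][:3,:3].T+b['cam_to_world'][:3,3]
print(np.histogram(P[:,2],bins=range(-10,110,6)))
lid=(P[:,2]>30)&(P[:,2]<48)&(g[vv,uu].ravel()>90)
r=cv2.minAreaRect(P[lid,:2].astype(np.float32)); print('lid',r,lid.sum())
bar=(P[:,2]>68)&(P[:,2]<100)&(g[vv,uu].ravel()<80)
m=np.zeros(f.shape[:2],np.uint8); m[y0:y1,x0:x1]=bar.reshape(vv.shape)
n,l,s,c=cv2.connectedComponentsWithStats(m)
for i in range(1,n):
  if s[i,4]>15:
    Q=P[(l[y0:y1,x0:x1]==i).ravel()]; r=cv2.minAreaRect(Q[:,:2].astype(np.float32)); print(s[i],c[i],Q.mean(0),r)
E
```

```text
(array([ 203, 7867,  271,   97,   77,  121,   39, 1294, 1984,   99,  121,
        163,   67,   75,   80,  360,   26,    0,    0]), array([-10,  -4,   2,   8,  14,  20,  26,  32,  38,  44,  50,  56,  62,
        68,  74,  80,  86,  92,  98, 104]))
lid ((519.7347412109375, 258.9496154785156), (127.70165252685547, 207.22882080078125), 67.07450103759766) 3382
[268 215  26  13 194] [280.12886598 221.73195876] [442.79941894 259.82792765  79.80161837] ((441.528076171875, 261.8447570800781), (47.8927116394043, 13.97901439666748), 43.196903228759766)
[289 288  26  15 185] [301.73513514 295.44324324] [581.44196936 201.60007935  80.29695989] ((580.44482421875, 202.6936492919922), (46.56932067871094, 10.83230972290039), 31.351274490356445)
```

View pics/crop1.png

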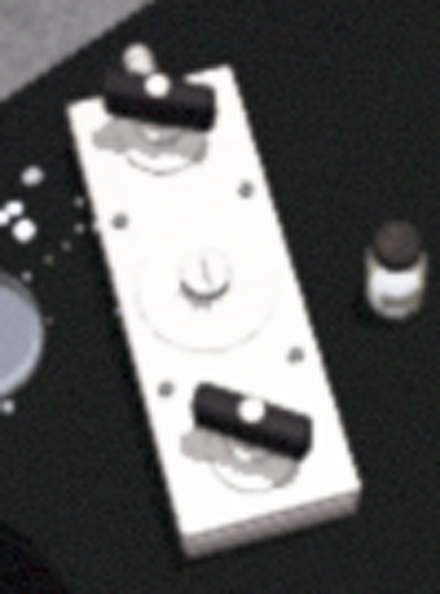

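The crop shows a white centre dot on each bar at about (280.7,219.1) and (302.3,293.0) in the full image. The bars are at about 43° and 31°, and the holder's x-axis is at about -23°. I'll refine these from the dots and check for tall obstacles.

```bash
python3 - <<'E'
from h import *
b=dict(np.load('pics/d1.npz'))
print(toplane(b,[[280.7,219.1],[302.3,293.0]],85), toplane(b,[[291.6,263]],57))
for nm in('s1','d1'):
  b=dict(np.load(f'pics/{nm}.npz')); vv,uu=np.mgrid[0:480:2,0:640:2]
  p=cv2.undistortPoints(np.c_[uu.ravel(),vv.ravel()].astype(float).reshape(-1,1,2),b['mtx'],b['distortion']).reshape(-1,2)
  z=b['range_z'][vv.ravel(),uu.ravel()]
  P=((np.c_[p,np.ones(len(p))]*z[:,None])@b['cam_to_world'][:3,:3].T+b['cam_to_world'][:3,3])[z>0]
  P=P[(P[:,2]>110)&(P[:,0]>250)&(P[:,0]<900)&(abs(P[:,1])<700)]
  k,inv=np.unique((P[:,:2]//60).astype(int),axis=0,return_inverse=True); inv=inv.ravel()
  print(nm,[(int(a[0]*60+30),int(a[1]*60+30),int(P[inv==i,2].max())) for i,a in enumerate(k) if (inv==i).sum()>3])
E
```

```text
[[441.54323352 262.50851351  85.        ]
 [580.02222334 204.11675653  85.        ]] [[513.55875124 230.91890122  57.        ]]
s1 [(270, -330, 292), (330, -390, 293), (330, -330, 295), (390, -390, 293), (390, -330, 298), (450, -330, 300), (510, -330, 304), (510, -270, 204), (570, -330, 306), (570, 510, 228), (630, -330, 309), (630, 510, 229), (630, 570, 111), (690, -330, 313), (690, -270, 293), (690, -210, 289), (690, -150, 287), (690, 510, 142), (750, -330, 315), (750, -270, 290), (750, 210, 217), (750, 270, 160), (750, 330, 201), (750, 390, 205), (750, 450, 206), (750, 510, 186), (750, 630, 117), (750, 690, 117), (810, -330, 318), (810, 210, 206), (810, 270, 156), (810, 330, 201), (810, 390, 206), (810, 450, 206), (810, 630, 118), (810, 690, 118), (870, -330, 321), (870, 330, 156), (870, 390, 159), (870, 450, 155), (870, 510, 151), (870, 570, 150), (870, 630, 117), (870, 690, 116)]
d1 [(510, -270, 140), (570, 510, 227), (630, 510, 227), (690, 450, 137), (690, 510, 148), (750, 150, 137), (750, 210, 217), (750, 270, 158), (750, 330, 202), (750, 390, 206), (750, 450, 205), (750, 510, 186), (750, 630, 116), (750, 690, 116), (810, 210, 174), (810, 270, 159), (810, 330, 202), (810, 390, 206), (810, 450, 205), (810, 630, 117), (810, 690, 118), (870, 330, 157), (870, 390, 159), (870, 450, 157), (870, 510, 151), (870, 570, 142), (870, 630, 117), (870, 690, 117)]
```

step_arm:
  increments:
    - [[0,0,0,0.62,-0.83,0,-1],[0,0,0,0.62,-0.83,0,-1],[0,0,0,0.62,-0.83,0,-1],[0,0,0,0.62,-0.83,0,-1],[0,0,0,0.62,-0.83,0,-1]]

```text
clock: 0.6
eef_pos: [233.3, -327.7, 404.4]
eef_rot: [-3.141, -0.0, 0.303]
wrist_force: [0.9, -0.5, 0.9]
finger_gap: 94.1
finger_force: 0.0
```

step_arm:
  increments:
    - [[0,0,0,0.625,-0.835,0,-1],[0,0,0,0.625,-0.835,0,-1],[0,0,0,0.625,-0.835,0,-1],[0,0,0,0.625,-0.835,0,-1],[0,0,0,0.625,-0.835,0,-1]]

```text
clock: 1.1
eef_pos: [302.5, -130.9, 404.7]
eef_rot: [3.141, -0.0, 0.303]
wrist_force: [1.9, -0.7, 0.1]
finger_gap: 93.6
finger_force: 0.0
```

step_arm:
  increments:
    - [[0,0,0,0.625,-0.835,0,-1],[0,0,0,0.625,-0.835,0,-1],[0,0,0,0.625,-0.835,0,-1],[0,0,0,0.625,-0.835,0,-1],[0,0,0,0.625,-0.835,0,-1]]

```text
clock: 1.6
eef_pos: [371.9, 66.1, 404.7]
eef_rot: [3.141, -0.0, 0.304]
wrist_force: [1.0, -0.7, 0.6]
finger_gap: 94.0
finger_force: 0.0
```

step_arm:
  increments:
    - [[0,0,0,0.625,-0.835,0,-1],[0,0,0,0.625,-0.835,0,-1],[0,0,0,0.625,-0.835,0,-1],[0,0,0,0.625,-0.835,0,-1],[0,0,0,0.625,-0.835,0,-1]]

```text
clock: 2.1
eef_pos: [441.3, 262.8, 404.3]
eef_rot: [3.141, 0.0, 0.304]
wrist_force: [1.9, -0.6, 0.5]
finger_gap: 94.1
finger_force: 0.0
```

step_arm:
  increments:
    - [[0,0,-0.16,0,0,0,-1],[0,0,-0.16,0,0,0,-1],[0,0,-0.16,0,0,0,-1],[0,0,-0.16,0,0,0,-1],[0,0,-0.16,0,0,0,-1]]

```text
clock: 2.6
eef_pos: [441.1, 261.0, 404.3]
eef_rot: [-3.141, 0.001, 0.937]
wrist_force: [-0.2, 0.1, 0.7]
finger_gap: 94.2
finger_force: 0.0
```

step_arm:
  increments:
    - [[0,0,-0.16,0,0,0,-1],[0,0,-0.16,0,0,0,-1],[0,0,-0.16,0,0,0,-1],[0,0,-0.16,0,0,0,-1],[0,0,-0.16,0,0,0,-1]]

```text
clock: 3.1
eef_pos: [441.1, 260.9, 404.3]
eef_rot: [-3.141, 0.0, 1.566]
wrist_force: [-1.3, 0.6, 0.1]
finger_gap: 94.3
finger_force: 0.0
```

step_arm:
  increments:
    - [[0,0,-0.16,0,0,0,-1],[0,0,-0.16,0,0,0,-1],[0,0,-0.16,0,0,0,-1],[0,0,-0.16,0,0,0,-1],[0,0,-0.16,0,0,0,-1]]

```text
clock: 3.6
eef_pos: [441.1, 260.9, 404.4]
eef_rot: [-3.141, -0.0, 2.194]
wrist_force: [0.2, 1.0, 0.3]
finger_gap: 93.8
finger_force: 0.0
```

step_arm:
  increments:
    - [[0,0,-0.16,0,0,0,-1],[0,0,-0.16,0,0,0,-1],[0,0,-0.16,0,0,0,-1],[0,0,-0.16,0,0,0,-1],[0,0,-0.16,0,0,0,-1]]

```text
clock: 4.1
eef_pos: [441.1, 260.9, 404.3]
eef_rot: [-3.141, -0.001, 2.822]
wrist_force: [0.2, 0.0, -0.2]
finger_gap: 94.1
finger_force: 0.0
```

step_arm:
  increments:
    - [[0,0,-0.16,0,0,0,-1],[0,0,-0.16,0,0,0,-1],[0,0,-0.16,0,0,0,-1],[0,0,-0.16,0,0,0,-1],[0,0,-0.16,0,0,0,-1]]

```text
clock: 4.6
eef_pos: [441.1, 260.9, 404.4]
eef_rot: [-3.142, -0.001, -2.833]
wrist_force: [-0.4, -0.7, -0.7]
finger_gap: 94.0
finger_force: 0.0
```

step_arm:
  increments:
    - [[0,0,-0.16,0,0,0,-1],[0,0,-0.16,0,0,0,-1],[0,0,-0.16,0,0,0,-1],[0,0,-0.08,0,0,0,-1],[0,0,0,0,0,0,-1]]

```text
clock: 5.1
eef_pos: [441.1, 260.9, 404.4]
eef_rot: [3.141, -0.0, -2.397]
wrist_force: [0.4, 0.5, -0.3]
finger_gap: 94.1
finger_force: 0.0
```

```bash
python3 - <<'E'
from h import *
c=shot('wrist','w1'); print(c['cam_to_world'].round(3),manip.read_state()['joints'])
E
```

```text
[[-6.78000e-01  7.04000e-01  2.12000e-01  3.79523e+02]
 [ 7.35000e-01  6.49000e-01  1.95000e-01  2.03654e+02]
 [-0.00000e+00  2.88000e-01 -9.58000e-01  3.85468e+02]
 [ 0.00000e+00  0.00000e+00  0.00000e+00  1.00000e+00]] [ 4.62640133e-01  2.16630696e-01  1.62616895e+00  2.09518356e-05
  1.29928986e+00 -1.85019380e+00]
```

View pics/w1.png

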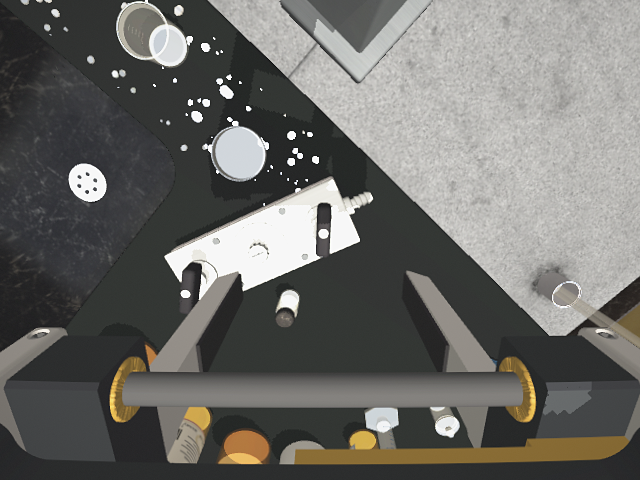

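The wrist view shows the inlet bar nearly upright at (323,230) with its dot at (323,234), the nozzle at (357,202), and the outlet bar's dot at (185,294). Next I measure both bars from here.

```bash
cat >> h.py <<'E'
def bars(c,guess,rad=34):
    # black handle near guess (px): range-based points on top faces
    vv,uu=np.mgrid[0:480,0:640]
    p=cv2.undistortPoints(np.c_[uu.ravel(),vv.ravel()].astype(float).reshape(-1,1,2),c['mtx'],np.array(c['distortion'],float)).reshape(-1,2)
    z=c['range_z'].ravel()
    P=(np.c_[p,np.ones(len(p))]*z[:,None])@c['cam_to_world'][:3,:3].T+c['cam_to_world'][:3,3]
    for u,v in guess:
        g=toplane(c,[[u,v]],85)[0]
        k=(P[:,2]>78)&(P[:,2]<95)&(np.hypot(*(P[:,:2]-g[:2]).T)<rad)
        r=cv2.minAreaRect(P[k,:2].astype(np.float32)); b=cv2.boxPoints(r)
        e=[b[1]-b[0],b[2]-b[1]]; l=max(e,key=np.linalg.norm)
        print('dot',g[:2].round(1),'rect',np.round(r[0],1),np.round(r[1],1),'n',k.sum(),'ang',round(np.degrees(np.arctan2(l[1],l[0]))%180,1),'z',np.median(P[k,2]))
E
python3 - <<'E'
from h import *
c=dict(np.load('pics/w1.npz')); bars(c,[(323,234),(185,294)])
L=toplane(c,[[164,256],[331,178],[360,241]],39);print(L)
d=L[0]-L[1];print(np.degrees(np.arctan2(d[1],d[0])))
E
```

```text
dot [444.2 264.2] rect [442.4 263.2] [49.3 13.9] n 743 ang 40.6 z 85.40327358020892
dot [583.  205.5] rect [580.2 205.1] [49.5 13.9] n 664 ang 32.9 z 85.4304092472959
[[592.15240169 161.15208387  39.        ]
 [404.35399316 238.8592397   39.        ]
 [432.64442171 308.46357078  39.        ]]
-22.478775235816325
```

step_arm:
  increments:
    - [[0,0,0.047,-0.06,0.02,0,0],[0,0,0,0,0,0.6,0],[0,0,0,0,0,0.6,0],[0,0,0,0,0,0.6,0],[0,0,0,0,0,0.6,0]]

```text
clock: 5.65
eef_pos: [442.3, 263.1, 307.6]
eef_rot: [3.142, -0.0, -2.437]
wrist_force: [-0.1, 0.1, -0.6]
finger_gap: 57.5
finger_force: 0.0
```

step_arm:
  increments:
    - [[0,0,0,0,0,0.4,0],[0,0,0,0,0,0.2,0],[0,0,0,0,0,0,0],[0,0,0,0,0,0,0],[0,0,0,0,0,0,0]]

```text
clock: 6.15
eef_pos: [442.5, 263.2, 285.6]
eef_rot: [-3.141, 0.001, -2.435]
wrist_force: [1.1, 0.7, -0.1]
finger_gap: 47.3
finger_force: 0.0
```

```bash
python3 - <<'E'
from h import *
c=shot('wrist','w2'); print(manip.read_state())
E
```

```text
{'clock': 6.2, 'joints': array([ 4.65419333e-01,  3.56827258e-01,  1.74455248e+00, -1.68403301e-05,
        1.03877520e+00, -1.81175135e+00]), 'qd': array([ 0.00122985,  0.00401527,  0.00324102, -0.00118101, -0.00281736,
       -0.00260695]), 'effort': array([-5.97273684e-03, -5.13123643e+01, -3.03481543e+01, -2.86795478e-02,
        7.56989862e-02,  1.04447288e-02]), 'eef_pos': array([442.50377214, 263.18797888, 285.51649347]), 'eef_rot': array([-3.14123547e+00,  1.39271479e-03, -2.43520951e+00]), 'wrist_force': array([ 0.23713246,  0.13937158, -0.28798778]), 'moment': array([ 0.13166018, -0.16570917, -0.03895665]), 'finger_force': 0.0, 'finger_gap': 46.94651854491564}
```

View pics/w2.png

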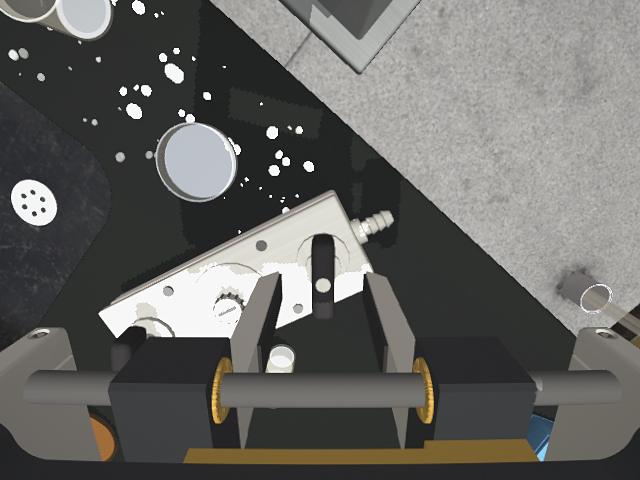

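The fingers straddle the inlet bar (323,275), which is parallel to the pads and centred. I'll descend, close and start turning.

step_arm:
  increments:
    - [[0,0,0,0,0,0.5,0],[0,0,0,0,0,0.33,0],[0,0,0,0,0,0,0],[0,0,0,0,0,0,1],[0,0,0,0,0,0,1]]
  newtons: 20

```text
clock: 6.7
eef_pos: [442.6, 263.2, 252.2]
eef_rot: [-3.141, 0.001, -2.435]
wrist_force: [0.8, 0.0, -0.5]
finger_gap: 34.4
finger_force: 0.0
```

step_arm:
  increments:
    - [[0,0,0,0,0,0,1],[0,0,0,0,0,0,1],[0,0,0,0,0,0,1],[0,0,0,0,0,0,1],[0,0,0,0,0,0,1]]

```text
clock: 7.2
eef_pos: [442.4, 263.3, 251.9]
eef_rot: [3.142, 0.001, -2.435]
wrist_force: [-1.5, 1.9, 6.3]
finger_gap: 22.8
finger_force: 20.0
```

step_arm:
  increments:
    - [[0,0,0,0,0,0,1],[0,0,0,0,0,0,1]]

```text
clock: 7.4
eef_pos: [442.4, 263.3, 251.9]
eef_rot: [3.142, 0.001, -2.435]
wrist_force: [-3.0, 1.5, 6.4]
finger_gap: 22.9
finger_force: 20.0
```

```bash
python3 - <<'E'
from h import *
c=shot('wrist','w3'); s=manip.read_state();print(s['wrist_force'],s['moment'],s['finger_gap'],s['finger_force'])
a=np.load('pics/w3.npz')['frame'][200:420,170:470,::-1]
d=shot('side','d2')['frame'][190:300,220:370,::-1]
cv2.imwrite('pics/c3.png',np.hstack([cv2.resize(a,(400,400)),cv2.resize(d,(400,400))]))
E
```

```text
[-2.04561525  1.79918663  5.97202654] [0.53299383 0.35351192 0.04059436] 22.361835495821317 20.000932216644287
```

View pics/c3.png

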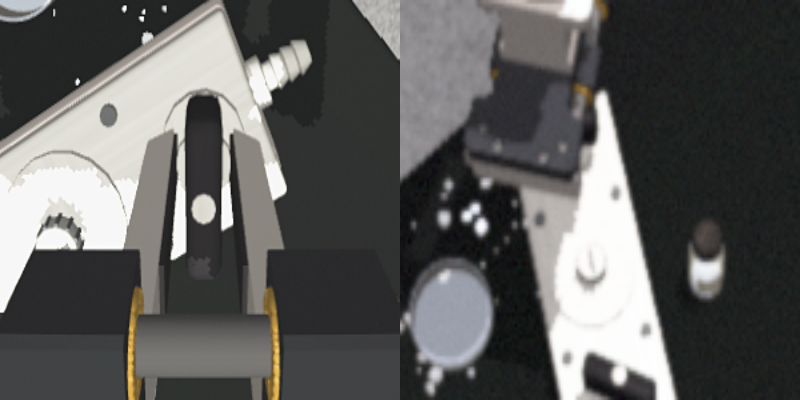

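The fingertips have stopped at 22.9 mm with gaps either side of the 14 mm bar, so they are pressing on the neck or collar below the bar (6 N up). I'll open, raise 8 mm and grip again.

step_arm:
  increments:
    - [[0,0,0,0,0,0,0],[0,0,0,0,0,0,0],[0,0,0,0,0,-0.2,0],[0,0,0,0,0,0,0.3],[0,0,0,0,0,0,1]]

```text
clock: 8.0
eef_pos: [442.4, 263.1, 259.7]
eef_rot: [-3.141, 0.001, -2.435]
wrist_force: [0.3, 0.4, 0.1]
finger_gap: 34.3
finger_force: 0.0
```

step_arm:
  increments:
    - [[0,0,0,0,0,0,1],[0,0,0,0,0,0,1],[0,0,0,0,0,0,1],[0,0,0,0,0,0,1],[0,0,0,0,0,0,1]]

```text
clock: 8.5
eef_pos: [442.3, 263.2, 259.3]
eef_rot: [3.141, -0.0, -2.435]
wrist_force: [-1.6, 1.6, -0.9]
finger_gap: 13.6
finger_force: 20.0
```

Now it is gripped at about 14 mm with no vertical load. Turning clockwise about 59°.

step_arm:
  increments:
    - [[0,0,0.11,0,0,0,1],[0,0,0.11,0,0,0,1],[0,0,0.11,0,0,0,1],[0,0,0.11,0,0,0,1],[0,0,0.11,0,0,0,1]]
  newtons: 25

```text
clock: 9.0
eef_pos: [442.2, 263.3, 259.3]
eef_rot: [3.141, -0.0, -2.87]
wrist_force: [-2.3, 2.8, -0.3]
finger_gap: 13.7
finger_force: 25.0
```

step_arm:
  increments:
    - [[0,0,0.11,0,0,0,1],[0,0,0.11,0,0,0,1],[0,0,0.11,0,0,0,1],[0,0,0.11,0,0,0,1],[0,0,0.11,0,0,0,1]]

```text
clock: 9.5
eef_pos: [442.2, 263.4, 259.4]
eef_rot: [3.141, -0.0, 2.981]
wrist_force: [-1.3, 4.8, -0.6]
finger_gap: 13.9
finger_force: 25.0
```

step_arm:
  increments:
    - [[0,0,0.08,0,0,0,1],[0,0,0.08,0,0,0,1],[0,0,0.04,0,0,0,1],[0,0,0,0,0,0,1]]

```text
clock: 9.9
eef_pos: [442.2, 263.5, 259.4]
eef_rot: [3.141, -0.0, 2.826]
wrist_force: [-0.9, 4.6, -1.1]
finger_gap: 13.9
finger_force: 25.0
```

```bash
python3 -c "
from h import *
s=manip.read_state();print(s['eef_rot'],s['wrist_force'],s['moment'],s['finger_gap'])"
```

```text
[ 3.14095590e+00 -4.60368512e-04  2.82615904e+00] [-0.90599806  4.63061362 -1.0890002 ] [ 0.94270932  0.18272218 -0.01787734] 13.86851720049405
```

step_arm:
  increments:
    - [[0,0,0.05,0,0,0,1],[0,0,0.04,0,0,0,1],[0,0,0,0,0,0,1]]

```text
clock: 10.2
eef_pos: [442.2, 263.5, 259.4]
eef_rot: [3.141, -0.001, 2.756]
wrist_force: [-0.8, 5.0, -1.4]
finger_gap: 13.8
finger_force: 25.0
```

```bash
python3 -c "
from h import *
s=manip.read_state();print(s['eef_rot'],s['wrist_force'],s['moment'],s['finger_gap'])"
```

```text
[ 3.14095832e+00 -5.27070716e-04  2.75554367e+00] [-0.83140739  4.99596315 -1.38269446] [1.00721941 0.19859371 0.01873479] 13.797039913629936
```

step_arm:
  increments:
    - [[0,0,0.04,0,0,0,1],[0,0,0,0,0,0,1]]

```text
clock: 10.4
eef_pos: [442.2, 263.5, 259.3]
eef_rot: [3.141, -0.0, 2.725]
wrist_force: [-0.9, 5.9, -1.3]
finger_gap: 13.7
finger_force: 25.1
```

```bash
python3 -c "
from h import *
s=manip.read_state();print(s['eef_rot'],s['wrist_force'],s['moment'],s['finger_gap'])"
```

```text
[ 3.14115364e+00 -4.73871454e-04  2.72465578e+00] [-0.91193608  5.91406066 -1.27292575] [1.06225545 0.21139171 0.31314706] 13.663384994116202
```

The moment has jumped from 0.02 to 0.31 N m, so the end stop is being met. I'll press slightly more.

step_arm:
  increments:
    - [[0,0,0.04,0,0,0,1],[0,0,0,0,0,0,1]]

```text
clock: 10.6
eef_pos: [442.2, 263.5, 259.4]
eef_rot: [3.141, -0.0, 2.694]
wrist_force: [-2.3, 5.1, -1.3]
finger_gap: 14.3
finger_force: 25.8
```

```bash
python3 -c "
from h import *
s=manip.read_state();print(s['eef_rot'],s['wrist_force'],s['moment'],s['finger_gap'])"
```

```text
[ 3.14114125e+00 -3.15743995e-04  2.69366808e+00] [-2.32921203  5.05025057 -1.26842957] [0.97655153 0.19373015 0.56338371] 14.338103376744666
```

Firmly home. Release, rise and check.

step_arm:
  increments:
    - [[0,0,0,0,0,0,0],[0,0,0,0,0,0,0],[0,0,0,0,0,-0.3,0],[0,0,0,0,0,-0.6,0],[0,0,0,0,0,-0.8,0]]

```text
clock: 11.1
eef_pos: [442.3, 262.9, 328.2]
eef_rot: [-3.14, -0.001, 2.694]
wrist_force: [-0.2, 0.1, 0.4]
finger_gap: 46.4
finger_force: 0.0
```

step_arm:
  increments:
    - [[0,0,0,0,0,-0.8,0],[0,0,0,0,0,-0.8,0],[0,0,0,0,0,-0.4,0],[0,0,0,0,0,0,0]]

```text
clock: 11.5
eef_pos: [442.3, 263.0, 410.5]
eef_rot: [3.138, 0.003, 2.694]
wrist_force: [-1.1, 0.7, 0.6]
finger_gap: 46.8
finger_force: 0.0
```

```bash
python3 -c "
from h import *
shot('wrist','w4')"
```

```text
(no output)
```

View pics/w4.png

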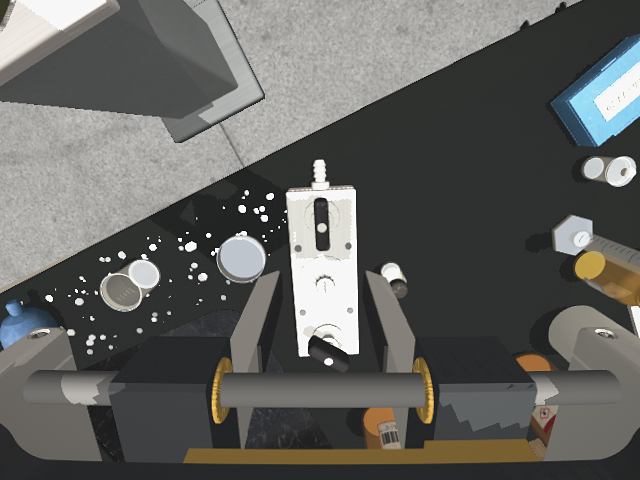

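The inlet bar (321,224) lies along the holder and the outlet bar is at (328,353), still askew. I'll measure while moving over to the outlet bolt.

```bash
python3 - <<'E'
from h import *
c=dict(np.load('pics/w4.npz')); bars(c,[(321,227),(328,361)])
L=toplane(c,[[287,191],[355,187],[357,353],[298,353]],39)
for a,b in((0,3),(1,2)): d=L[b]-L[a];print(np.degrees(np.arctan2(d[1],d[0]))%180)
E
```

```text
dot [443. 263.] rect [442.6 264.1] [14.  49.7] n 726 ang 157.0 z 85.4907421476127
dot [582.1 204.5] rect [580.5 205.8] [49.2 14.7] n 604 ang 31.7 z 85.30671866156604
156.41477556580537
156.69626209614694
```

step_arm:
  increments:
    - [[0,0,0,-0.75,0.037,0,0],[0,0,0,-0.75,0.037,0,0],[0,0,0,-0.75,0.037,0,0],[0,0,0,-0.75,0.037,0,0],[0,0,0,-0.735,0.037,0,0]]

```text
clock: 12.05
eef_pos: [581.3, 204.4, 405.9]
eef_rot: [-3.14, -0.002, 2.694]
wrist_force: [0.1, 0.5, -0.1]
finger_gap: 47.0
finger_force: 0.0
```

step_arm:
  increments:
    - [[0,0,-0.145,0,0,0,0],[0,0,-0.145,0,0,0,0],[0,0,-0.145,0,0,0,0],[0,0,-0.145,0,0,0,0],[0,0,-0.145,0,0,0,0]]

```text
clock: 12.55
eef_pos: [580.2, 205.0, 405.9]
eef_rot: [-3.141, -0.002, -3.015]
wrist_force: [0.2, -0.5, -0.0]
finger_gap: 46.7
finger_force: 0.0
```

step_arm:
  increments:
    - [[0,0,-0.145,0,0,0,0],[0,0,-0.145,0,0,0,0],[0,0,-0.145,0,0,0,0],[0,0,-0.145,0,0,0,0],[0,0,0,0,0,0,0]]

```text
clock: 13.05
eef_pos: [580.2, 205.0, 406.0]
eef_rot: [3.141, -0.002, -2.563]
wrist_force: [0.3, -0.2, 0.0]
finger_gap: 47.1
finger_force: 0.0
```

```bash
python3 -c "
from h import *
shot('wrist','w5')"
```

```text
(no output)
```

View pics/w5.png

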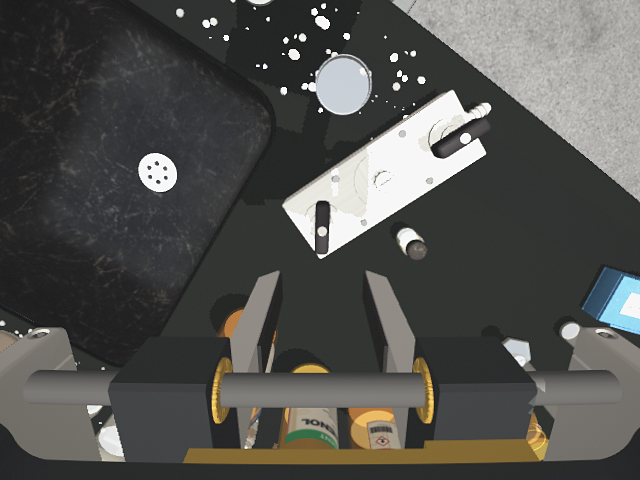

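The outlet bar (322,228) is centred and parallel to the pads, and the inlet bar (462,138) is along the holder (157.0° against 156.5°). Next I descend and grip.

step_arm:
  increments:
    - [[0,0,0,0,0,0.7,0],[0,0,0,0,0,0.7,0],[0,0,0,0,0,0.7,0],[0,0,0,0,0,0.6,0],[0,0,0,0,0,0.4,0]]

```text
clock: 13.6
eef_pos: [579.8, 204.9, 280.9]
eef_rot: [3.141, -0.003, -2.568]
wrist_force: [0.4, 0.1, -0.5]
finger_gap: 46.8
finger_force: 0.0
```

step_arm:
  increments:
    - [[0,0,0,0,0,0.3,0],[0,0,0,0,0,0.25,0],[0,0,0,0,0,0,0],[0,0,0,0,0,0,1],[0,0,0,0,0,0,1]]
  newtons: 20

```text
clock: 14.1
eef_pos: [580.4, 205.2, 262.4]
eef_rot: [-3.141, 0.001, -2.565]
wrist_force: [-0.6, 0.5, -0.4]
finger_gap: 34.6
finger_force: 0.0
```

step_arm:
  increments:
    - [[0,0,0,0,0,0,1],[0,0,0,0,0,0,1],[0,0,0,0,0,0,1],[0,0,0,0,0,0,1],[0,0,0,0,0,0,1]]

```text
clock: 14.6
eef_pos: [580.4, 205.0, 261.8]
eef_rot: [-3.141, 0.001, -2.565]
wrist_force: [1.0, -2.1, 3.4]
finger_gap: 14.0
finger_force: 19.9
```

step_arm:
  increments:
    - [[0,0,0.11,0,0,0,1],[0,0,0.11,0,0,0,1],[0,0,0.11,0,0,0,1],[0,0,0.11,0,0,0,1],[0,0,0.11,0,0,0,1]]
  newtons: 25

```text
clock: 15.1
eef_pos: [580.3, 205.1, 261.8]
eef_rot: [3.142, 0.001, -3.0]
wrist_force: [0.4, -0.5, 3.4]
finger_gap: 14.0
finger_force: 25.0
```

step_arm:
  increments:
    - [[0,0,0.11,0,0,0,1],[0,0,0.11,0,0,0,1],[0,0,0.11,0,0,0,1],[0,0,0.11,0,0,0,1],[0,0,0.11,0,0,0,1]]

```text
clock: 15.6
eef_pos: [580.3, 205.2, 261.8]
eef_rot: [3.141, 0.001, 2.851]
wrist_force: [-0.2, 0.1, 3.0]
finger_gap: 14.1
finger_force: 25.0
```

step_arm:
  increments:
    - [[0,0,0.06,0,0,0,1],[0,0,0.04,0,0,0,1],[0,0,0,0,0,0,1]]

```text
clock: 15.9
eef_pos: [580.3, 205.2, 261.8]
eef_rot: [3.141, 0.001, 2.776]
wrist_force: [0.0, 0.3, 4.9]
finger_gap: 14.2
finger_force: 24.9
```

```bash
python3 -c "
from h import *
s=manip.read_state();print(s['eef_rot'],s['wrist_force'],s['moment'],s['finger_gap'])"
```

```text
[3.14103957e+00 5.26279418e-04 2.77583102e+00] [0.04125252 0.25068153 4.85789481] [ 0.02689866 -0.17612074 -0.03530371] 14.173230827971759
```

step_arm:
  increments:
    - [[0,0,0.04,0,0,0,1],[0,0,0,0,0,0,1]]

```text
clock: 16.1
eef_pos: [580.3, 205.2, 261.8]
eef_rot: [3.141, 0.001, 2.745]
wrist_force: [1.1, -0.7, 5.2]
finger_gap: 14.1
finger_force: 24.9
```

```bash
python3 -c "
from h import *
s=manip.read_state();print(s['eef_rot'],s['wrist_force'],s['moment'],s['finger_gap'])"
```

```text
[3.14105417e+00 5.61393024e-04 2.74536984e+00] [ 1.08424707 -0.66361864  5.17648575] [ 0.08303374 -0.20351087  0.05168438] 14.095854630182195
```

step_arm:
  increments:
    - [[0,0,0.04,0,0,0,1],[0,0,0,0,0,0,1]]

```text
clock: 16.3
eef_pos: [580.3, 205.3, 261.8]
eef_rot: [3.141, 0.0, 2.715]
wrist_force: [0.0, -0.1, 5.7]
finger_gap: 13.8
finger_force: 25.3
```

```bash
python3 -c "
from h import *
s=manip.read_state();print(s['eef_rot'],s['wrist_force'],s['moment'],s['finger_gap'])"
```

```text
[3.14123009e+00 3.78880029e-04 2.71461523e+00] [ 0.03726424 -0.12305677  5.66097496] [ 0.10020603 -0.04005135  0.48723779] 13.844441931686836
```

step_arm:
  increments:
    - [[0,0,0.04,0,0,0,1],[0,0,0,0,0,0,1]]

```text
clock: 16.5
eef_pos: [580.2, 205.3, 261.8]
eef_rot: [3.141, 0.0, 2.683]
wrist_force: [-0.7, 0.5, 6.0]
finger_gap: 14.0
finger_force: 25.9
```

```bash
python3 -c "
from h import *
s=manip.read_state();print(s['eef_rot'],s['wrist_force'],s['moment'],s['finger_gap'])"
```

```text
[3.14129885e+00 2.23810935e-04 2.68338381e+00] [-0.70696932  0.47494846  5.96451268] [0.07981724 0.14318503 0.51770941] 14.044184261131122
```

Against the stop. Release, rise and check.

step_arm:
  increments:
    - [[0,0,0,0,0,0,0],[0,0,0,0,0,0,0],[0,0,0,0,0,-0.3,0],[0,0,0,0,0,-0.6,0],[0,0,0,0,0,-0.8,0]]

```text
clock: 17.0
eef_pos: [580.1, 205.0, 329.8]
eef_rot: [-3.14, -0.002, 2.682]
wrist_force: [0.5, -0.4, 0.5]
finger_gap: 46.5
finger_force: 0.0
```

step_arm:
  increments:
    - [[0,0,0,0,0,-0.8,0],[0,0,0,0,0,-0.8,0],[0,0,0,0,0,-0.4,0],[0,0,0,0,0,0,0],[0,0,0,0,0,0,0]]

```text
clock: 17.5
eef_pos: [580.1, 205.1, 409.0]
eef_rot: [-3.141, -0.0, 2.682]
wrist_force: [-0.1, -0.8, 0.2]
finger_gap: 46.9
finger_force: 0.0
```

```bash
python3 -c "
from h import *
shot('wrist','w6')"
```

```text
(no output)
```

View pics/w6.png

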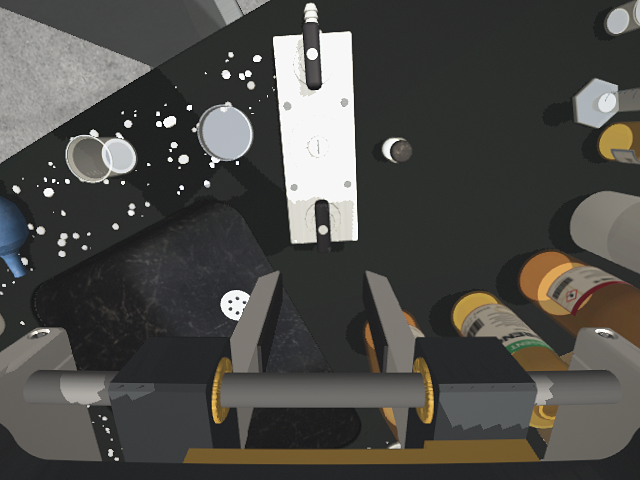

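Both bars, at (312,55) and (323,226), lie along the holder and the vent (317,147) is untouched. I'll check the angles before handing in.

```bash
python3 - <<'E'
from h import *
c=dict(np.load('pics/w6.npz')); bars(c,[(312,54),(323,229)])
L=toplane(c,[[274,38],[352,32],[357,240],[291,243]],39)
for a,b in((0,3),(1,2)): d=L[b]-L[a];print(np.degrees(np.arctan2(d[1],d[0]))%180)
E
```

```text
dot [443.2 263.6] rect [443.4 263.6] [14.1 49.7] n 1087 ang 157.1 z 85.48401593947193
dot [581.5 205.4] rect [580.8 205.7] [14.  49.5] n 730 ang 157.0 z 85.43650955996844
156.74281519520076
156.60537620446598
```

```bash
python3 -c "
from h import *
print(workorder.sign_off())"
```

```text
the job is handed in; nothing more can be done
None
```

Both bolts are turned clockwise to their end stops, inlet first, with both bars within 0.5° of the holder's length; the vent screw was not touched, and the job was handed in at about 17.5 s.

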